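# Put the bench tools back in their foam inlays

### The arm

A 7-joint arm with a two-finger parallel gripper is mounted at the origin on the work surface. World frame = base frame: x ahead of the robot, y to its left, z up, the work surface at z = 0. Lengths are in m, angles in rad, forces in N, time in s.
With the tool pointing down it reaches from about 0.425 to 0.95 m from the base axis. Payload 4.7 kg.
Tool frame: the origin (TCP) lies between the finger pads, 19 mm behind the fingertips; this is the grasp point; z points along the fingers, y is the line along which they close (so a half turn about z gives the same grasp; the last joint's range is limited). The gripper opens to 85 mm and grips with 20 to 120 N. Pads are 22 mm wide; open, the fingers measure 114 mm over their backs; the gripper's body (76 mm by 85 mm) begins 54 mm behind the grasp point. The pads swing forward as they close: fully open they stand 13 mm farther back than shut.
Start: joints at [1.222, 0.469, -0.049, 1.532, 0.024, 1.141, -0.082], TCP at [0.212, -0.641, 0.25] pointing down, gripper open.
Joint ranges: [-2.59, 2.59], [-0.33, 1.99], [-1.39, 1.29], [0.1, 2.45], [-1.04, 4.18], [0.21, 1.99], [-2.66, 2.66]. Speed limits (rad/s): [2.57, 2.57, 3.14, 3.14, 3.14, 3.14, 3.14].

### API

Orientations are given as [roll, pitch, yaw] about the fixed x, y, z axes, in that order (R = Rz(yaw) Ry(pitch) Rx(roll)).
In Python, from plant import robot gives the robot as it stands. Calls block until the motion is done:
- robot.goto(position, orientation): joint-space move of the TCP to a pose.
- robot.move_straight(position, vel=0.15, attitude=None, contact_N=None): straight line of the TCP; attitude=None keeps the orientation; vel is the mean speed in m/s. With contact_N (N) it stops when the force on the tool has changed by that much, and returns True; else False.
- robot.move_joints(angles): joint-space move.
- robot.grip(opening, strength=None): opening from 0.0 (shut) to 1.0 (fully open); strength is the grip in N (None keeps the last); returns when the fingers have stopped.
- robot.sleep(seconds).
- robot.inverse_kinematics(position, orientation): joint angles nearest the present ones, or None.
- robot.sense(): the state.
- robot.grab_frame(name): name is "scene" or "top" or "wrist"; returns a dict with "image" (400x640x3 uint8, red, green, blue), "range_z" (400x640 float32, m along the optical axis (not along the pixel's ray), 0 where there is no reading), "fx", "fy", "cx", "cy" (pixels), "R" (3x3) and "t" (3): a world point X has camera coordinates R X + t. Camera axes: x right, y down, z forward; pixel columns grow to the right and rows downward; lengths in m; the calibration is good to about 2 mm. The wrist camera is an equidistant fisheye: a pixel r from the principal point sees the ray r / f radians off the axis. A picture is of the moment at which its call begins.
A pose or a line that the arm cannot do raises robot.IKError and nothing moves.
- robot.close_job(): hands the job in; it is judged then, once.
The state is a dict: "t": time; "joint_pos": joint angles; "joint_velocities": joint speeds; "effort": joint torques, N m; "tcp_pos": TCP position; "tcp_rot": TCP orientation; "wrist_force": force on the tool from outside, world axes, zero at the start; "torque": the same for the moment, N m; "opening": opening from 0.0 (shut) to 1.0 (fully open); "gripper_force": force on a finger pad.
Only numpy, scipy, OpenCV 4.12 (cv2) and the standard library are available. Lean on these libraries where they do the work, as an engineer would, in place of code of your own. Each camera call takes 0.05 s, during which the arm holds its last target. There are 200 camera calls.

### The job

The job is finished: put the crimping pliers, the two screwdrivers and the pocket multimeter back in the tool tray, each lying fully down in the foam recess cut to its own shape and size. Leave the flux tin and the mug where they stand.

Things in the scene. Friction and masses are not known exactly. Their poses are not given: they have to be found in the camera images.
- crimper: Closed crimping pliers lying flat, 156 mm long, 20 thick, 0.35 kg: dark steel head (+x), two red/black handles. Origin: underside, mid-length, centre line; z up. Head parallel-sided, 38 wide, x +10 to +68, then a nose 24 wide to +78; handles spread to 56 overall at x -78. Grip the head across y at x +30. Starts lying roughly along world y.
- long_driver: Longer screwdriver, 150 mm, 0.09 kg, brown eight-sided wooden handle. Origin: on its axis at mid-length, x towards the tip. Handle 28 across flats, x -75 to +5 (last 12 a thinner black collar), then a 6 mm round shaft to +75. Lies on a handle flat, axis 14 above its support, z up. Grip the handle across y at x -26. Starts lying roughly along world y.
- stubby_driver: Short stubby screwdriver, 96 mm, 0.07 kg, brown eight-sided wooden handle. Origin: on its axis at mid-length, x towards the tip. Handle 30 across flats, x -48 to +14 (last 12 a thinner black collar), then a 6 mm round shaft to +48. Lies on a handle flat, axis 15 above its support, z up. Grip the handle across y at x -12. Starts lying roughly along world y.
- meter: Pocket multimeter on its back: grey case 114 (x) x 60 mm, 28 high, 0.22 kg; black face with a pale display (+x end), a round dial, three sockets. Origin: centre of its underside, z up. Grip it across its 60 mm width at x 0. Starts lying roughly along world y.
- nest_crimper: Fixed black foam tile 172 (x) x 112 mm, 20 thick, one of four in a grey tray (rim 21 above the bench, tile top 23). Origin: centre of underside. Recess 12 deep, pale floor 8 above the underside, 6 larger than the tool all round: pliers outline, 68 wide at the handles (x -84), 50 at the head (x +84). Finger notches: 92 wide, x 8 to 52. Home: tool origin over tile origin, x axes alike.
- nest_long: Fixed black foam tile 172 (x) x 112 mm, 20 thick, one of four in a grey tray (rim 21 above the bench, tile top 23). Origin: centre of underside. Recess 12 deep, pale floor 8 above the underside, 6 larger than the tool all round: 40 wide for the handle, x -81 to +11, then 18 for the shaft to +81. Finger notches: 84 wide, x -48 to -4. Home: tool origin 22 over tile origin, x axes alike.
- nest_stubby: Fixed black foam tile 172 (x) x 112 mm, 20 thick, one of four in a grey tray (rim 21 above the bench, tile top 23). Origin: centre of underside. Recess 12 deep, pale floor 8 above the underside, 6 larger than the tool all round: 42 wide for the handle, x -54 to +20, then 18 for the shaft to +54. Finger notches: 86 wide, x -34 to 10. Home: tool origin 23 over tile origin, x axes alike.
- nest_meter: Fixed black foam tile 172 (x) x 112 mm, 20 thick, one of four in a grey tray (rim 21 above the bench, tile top 23). Origin: centre of underside. Recess 12 deep, pale floor 8 above the underside, 6 larger than the tool all round: rectangle 126 x 72. Finger notches: 98 wide, x -22 to 22. Home: meter origin over tile origin, x axes parallel, either way round.
- flux_tin: Bystander: round aluminium tin of flux, 62 mm in diameter, 28 mm high, standing on the bench. Origin: centre of its underside.
- mug: Bystander: white ceramic mug, 76 mm in diameter, 90 mm high, handle at its +y side, standing on the bench. Origin: centre of its underside.
Things that resemble listed ones, but are neither listed nor needed, are in the scene too. What is shaped like the nest_meter but brown or green is not meant.

How it is judged:
At the end, for the whole second after the job is handed in: Each tool lies at rest on the floor of its own recess: origin within 12 mm (from above) of its tile's, height within 4 mm of fully home, length within 0.15 rad of the tile's, pliers and meter flat within 0.12 rad. Flux tin and mug stand within 30 mm of where they were (horizontal distance between crimper and nest_crimper below 0.012 m and z of crimper in the frame of nest_crimper between 0.004 and 0.0125 m and angle between the x axis of crimper and the x axis of nest_crimper, either way round below 0.15 rad and linear speed of each of crimper, long_driver, stubby_driver, meter below 0.02 m/s and horizontal distance between long_driver and nest_long below 0.012 m and z of long_driver in the frame of nest_long between 0.018 and 0.0265 m and angle between the x axis of long_driver and the x axis of nest_long, either way round below 0.15 rad and horizontal distance between stubby_driver and nest_stubby below 0.012 m and z of stubby_driver in the frame of nest_stubby between 0.019 and 0.0275 m and angle between the x axis of stubby_driver and the x axis of nest_stubby, either way round below 0.15 rad and horizontal distance between meter and nest_meter below 0.012 m and z of meter in the frame of nest_meter between 0.004 and 0.0125 m and angle between the x axis of meter and the x axis of nest_meter, either way round below 0.15 rad and angle between each of crimper, meter's own z axis and vertical below 0.12 rad); the robot touches nothing.
It fails at once if the flux tin is pushed away (over 30 mm) (distance of flux_tin from where it was at the start of the episode above 0.03 m).
It fails at once if the mug is pushed away (over 30 mm) or knocked over (distance of mug from where it was at the start of the episode above 0.03 m or angle between mug's own z axis and vertical above 0.4 rad).
It also fails if it takes over 106 s, if anything falls off the work surface, if the arm or the gripper's body presses on something with over 40 N, if the wrist force passes 120 N, or if a joint passes its speed limit or range.

## Working session

There is one attempt and no reset: what is moved stays moved. The work goes in short steps, each a Python script; the robot and the scene stay as the last script left them, time stands still between calls to the robot, and variables do not carry over. Pictures are saved under pics/ and viewed, at most 14 in all, crops included, and the job is handed in when it is done.

```bash
ls; mkdir -p pics
python3 - <<'E'
from plant import robot
import cv2,numpy as np
for n in("top","scene"):
    f=robot.grab_frame(n); cv2.imwrite(f"pics/{n}0.png",f["image"][:,:,::-1]); np.savez(f"{n}0.npz",**f)
    print(n,f["fx"],f["fy"],f["cx"],f["cy"],f["R"],f["t"])
print(robot.sense())
E
```

```text
pics
top 449.1991385946919 449.1991385946919 313.91173111732667 204.28592142336987 [[-0.00594229 -0.9998915   0.01347904]
 [-0.98027213  0.00316157 -0.19762729]
 [ 0.19756323 -0.01438748 -0.98018456]] [-0.07003614  0.49024864  1.27629039]
scene 439.56193332239087 439.56193332239087 318.23547704955666 204.77044897997894 [[-0.4066672   0.91352343 -0.00983519]
 [ 0.74342377  0.32464959 -0.58474245]
 [-0.53098294 -0.24510729 -0.81115938]] [ 0.23826097 -0.30162706  1.51705966]
{'t': 0.1, 'joint_pos': array([ 1.22212302,  0.46938611, -0.04857252,  1.53357934,  0.02410848,
        1.14100042, -0.08232156]), 'joint_velocities': array([-9.25043317e-04, -2.22871493e-03,  3.04143831e-05, -1.64361486e-03,
        7.24882334e-05, -1.14598516e-03, -1.75945001e-03]), 'effort': array([ 4.15294980e-04, -5.11515176e+01, -4.70747869e-02, -2.38392359e+01,
        1.07713079e-02,  4.36849339e-03, -4.83854024e-08]), 'tcp_pos': array([ 0.21203122, -0.64031347,  0.24904712]), 'tcp_rot': array([-3.13980701e+00,  8.02164046e-05,  3.19764473e-01]), 'wrist_force': array([-0.56538707, -0.81985048,  0.00472314]), 'torque': array([ 0.05705315,  0.01226242, -0.01436774]), 'gripper_force': 0.0, 'opening': 1.0024313801877551}
```

View pics/top0.png

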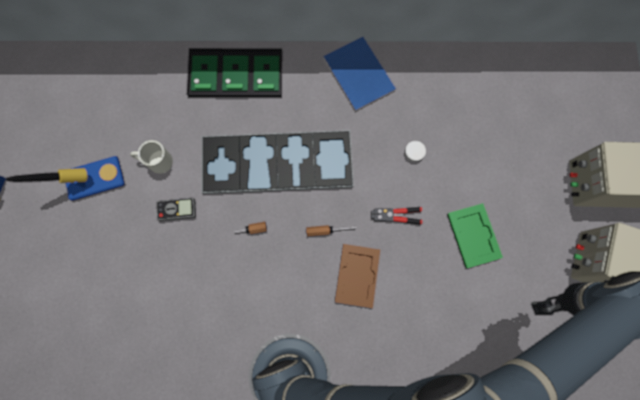

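View pics/scene0.png

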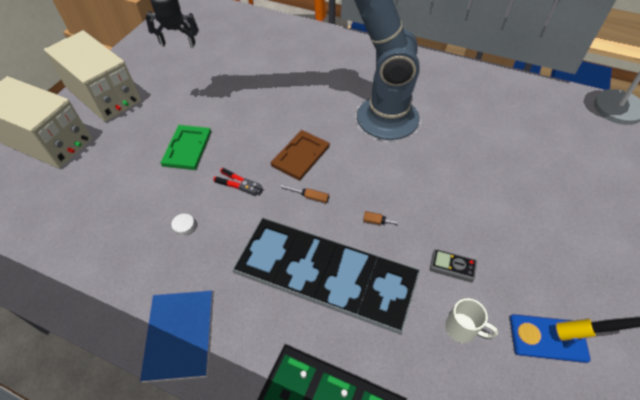

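Top view, with +x up and +y left: the recesses from left to right are stubby (221,165, shaft +x), crimper (258,162, head +x), long (295,160, shaft −x) and meter (332,158). The tools are the meter (176,209), stubby (250,229, tip +y), long (332,230, tip −y) and crimper (397,215, head +y).

Next I'll get coarse poses and check them against depth.

```bash
cat > h.py <<'E'
import numpy as np,cv2
def cloud(f,wrist=False):
    z=f["range_z"].astype(float); v,u=np.mgrid[:z.shape[0],:z.shape[1]]
    a=(u-f["cx"])/f["fx"]; b=(v-f["cy"])/f["fy"]
    if wrist:
        r=np.hypot(a,b)+1e-9; k=np.tan(np.minimum(r,1.4))/r; a=a*k; b=b*k
    P=np.stack([a*z,b*z,z],-1)
    W=(P-f["t"])@f["R"]          # R^T (P - t)
    W[z==0]=np.nan
    return W
def rect(xy):
    (c,s,a)=cv2.minAreaRect(xy.astype(np.float32)*1000)
    a=np.deg2rad(a)
    if s[0]<s[1]: s=s[::-1]; a+=np.pi/2
    return np.array(c)/1000,np.array(s),(a+np.pi/2)%np.pi-np.pi/2
E
python3 - <<'E'
from h import *
f=dict(np.load("top0.npz")); W=cloud(f); img=f["image"].astype(int)
print("cam",-f["R"].T@f["t"])
b=W[240:260,180:260,2]; print("bench z",np.nanmean(b),np.nanstd(b))
for n,(u0,u1,v0,v1) in dict(meter=(150,202,190,228),stubby=(228,275,215,243),long=(300,362,218,242),crimper=(364,430,200,230),tin=(398,432,138,166),mug=(125,172,135,178)).items():
    w=W[v0:v1,u0:u1].reshape(-1,3); m=w[:,2]>0.006; p=w[m]
    print(n,m.sum(),"zmax",np.nanpercentile(p[:,2],95).round(4),"mean",p.mean(0).round(4),*[np.round(q,3) for q in rect(p[:,:2])])
pale=(img[...,2]>150)&(img[...,2]-img[...,0]>30)
for n,(u0,u1) in dict(nstubby=(204,239),ncrimper=(240,277),nlong=(278,313),nmeter=(314,352)).items():
    w=W[132:193,u0:u1][pale[132:193,u0:u1]]
    print(n,len(w),"z",np.nanmedian(w[:,2]).round(4),*[np.round(q,3) for q in rect(w[:,:2])])
w=W[128:196,198:356].reshape(-1,3); w=w[w[:,2]>0.016]; print("tray",*[np.round(q,3) for q in rect(w[:,:2])],np.nanmedian(w[:,2]))
w=W[90:215,190:362].reshape(-1,3)
E
```

```text
cam [ 0.22801285 -0.05321589  1.34883067]
bench z 0.000374250919508466 0.0027536872007675618
meter 844 zmax 0.0332 mean [0.4819 0.3412 0.0265] [0.486 0.343] [149.466 110.667] 1.561
stubby 267 zmax 0.0334 mean [0.4223 0.1076 0.0242] [0.425 0.117] [138.617  75.843] 1.566
long 329 zmax 0.0316 mean [ 0.4168 -0.1003  0.0224] [ 0.423 -0.121] [176.465  67.367] 1.516
crimper 676 zmax 0.0253 mean [ 0.4632 -0.318   0.019 ] [ 0.468 -0.321] [192.13   86.405] 1.517
tin 345 zmax 0.0332 mean [ 0.6605 -0.3835  0.0266] [ 0.664 -0.392] [97.392 87.375] 1.513
mug 791 zmax 0.0907 mean [0.6372 0.4093 0.0518] [0.653 0.435] [137.789 135.262] 1.568
nstubby 444 z 0.0117 [0.626 0.208] [71.298 68.84 ] -0.683
ncrimper 981 z 0.0118 [0.64  0.085] [159.9    79.976] 0.528
nlong 503 z 0.0116 [ 0.641 -0.006] [150.611  71.866] -0.29
nmeter 863 z 0.0118 [ 0.642 -0.131] [118.814  90.17 ] -0.014
tray [0.633 0.042] [462.351 183.378] -1.527 0.023167453666429
```

Run:
```python
from plant import robot
from h import *
pi=np.pi
for n,p in dict(long=[.417,-.07,.02],stubby=[.422,.1,.02],meter=[.48,.34,.02],crimp=[.465,-.29,.02]).items():
    for yaw in(0,pi/2,-pi/2,pi):
        q=robot.inverse_kinematics(p,[pi,0,yaw]); print(n,round(yaw,2),None if q is None else np.round(q,2))
for i,p in enumerate([[.62,.04,.33]]):
    robot.goto(p,[pi,0,0]); f=robot.grab_frame("wrist"); np.savez(f"w{i}.npz",**f); cv2.imwrite(f"pics/w{i}.png",f["image"][:,:,::-1])
    print(f["fx"],-f["R"].T@f["t"],f["R"],robot.sense()["t"],robot.sense()["joint_pos"].round(2))
```

```text
long 0 [ 0.27  0.46 -0.25  2.28  0.27  0.42 -1.77]
long 1.57 [ 0.42  0.48 -0.43  2.28  0.45  0.46 -0.37]
long -1.57 [-0.63  0.64  0.91  2.33 -0.96  0.61 -2.11]
long 3.14 [ 0.54  0.51 -0.57  2.27  0.59  0.5   1.07]
stubby 0 [ 0.    0.49 -0.4   2.25  0.42  0.47 -2.31]
stubby 1.57 [ 0.25  0.57 -0.72  2.24  0.71  0.57 -1.01]
stubby -1.57 [ 0.57  0.83 -1.19  2.23  1.08  0.89  1.81]
stubby 3.14 [ 0.29  0.59 -0.77  2.24  0.76  0.6   0.52]
meter 0 [-0.79  0.62  0.14  1.92 -0.14  0.61 -2.13]
meter 1.57 [-0.19  0.73 -0.68  1.89  0.65  0.76 -1.24]
meter -1.57 [ 0.09  1.01 -1.19  1.87  1.08  1.09  1.59]
meter 3.14 [-0.1   0.78 -0.82  1.88  0.78  0.83  0.23]
crimp 0 [ 0.57  0.58 -0.11  2.01  0.12  0.56 -1.2 ]
crimp 1.57 [ 0.77  0.61 -0.38  2.    0.38  0.61  0.14]
crimp -1.57 [ 0.32  0.58  0.2   2.02 -0.21  0.56 -2.47]
crimp 3.14 [ 0.93  0.66 -0.6   1.99  0.58  0.68  1.53]
309.70691628693146 [0.68572081 0.03790095 0.45287318] [[-1.51464879e-03 -9.99998139e-01  1.19498412e-03]
 [-9.65862233e-01  1.77250624e-03  2.59050198e-01]
 [-2.59051834e-01 -7.61819965e-04 -9.65863120e-01]] 2.9583 [ 0.33  0.39 -0.63  1.54  0.24  1.29 -1.91]
```

View pics/w0.png

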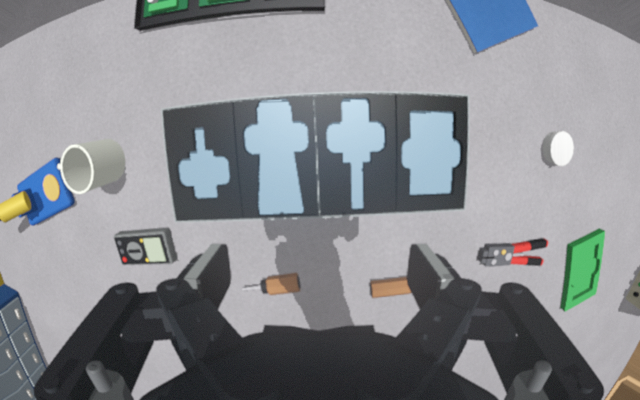

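The wrist view shows all four recesses clearly: stubby (203,165), crimper (277,155), long (356,150) and meter (431,152). I'll fit the recess outlines, allowing for wall occlusion.

```bash
cat >> h.py <<'E'
def project(f,X,wrist):
    P=X@f["R"].T+f["t"]; a=P[...,0]/P[...,2]; b=P[...,1]/P[...,2]
    if wrist:
        r=np.hypot(a,b)+1e-9; k=np.arctan(r)/r; a=a*k; b=b*k
    return np.stack([a*f["fx"]+f["cx"],b*f["fy"]+f["cy"]],-1)
def R_(x0,x1,w): return np.array([[x0,-w/2],[x1,-w/2],[x1,w/2],[x0,w/2]])
NEST=dict(
 stubby=[R_(-54,20,42),R_(10,54,18),R_(-34,10,86)],
 crimper=[np.array([[-84,-34],[4,-25],[84,-25],[84,25],[4,25],[-84,34]]),R_(8,52,92)],
 long=[R_(-81,11,40),R_(5,81,18),R_(-48,-4,84)],
 meter=[R_(-63,63,72),R_(-22,22,98)])
TOOL=dict(  # (z of the visible outline, polygons)
 stubby=[(15,R_(-48,14,30)),(15,R_(10,48,6))],
 crimper=[(10,R_(10,68,38)),(10,R_(60,78,24)),(10,np.array([[-78,-28],[10,-19],[10,19],[-78,28]]))],
 long=[(14,R_(-75,5,28)),(14,R_(0,75,6))],
 meter=[(28,R_(-57,57,60)),(2,R_(-57,57,60))])
def tf(pts,p): # mm local -> m world
    c,s=np.cos(p[2]),np.sin(p[2]); return (pts/1000)@np.array([[c,s],[-s,c]])+p[:2]
SC=4
def paint(f,polys3,shape,wrist):
    m=np.zeros((shape[0]*SC,shape[1]*SC),np.uint8)
    for X in polys3:
        n=12; X=np.concatenate([X[i]+(X[(i+1)%len(X)]-X[i])*np.linspace(0,1,n)[:-1,None] for i in range(len(X))])
        uv=project(f,X,wrist); cv2.fillPoly(m,[np.round((uv+.5)*SC*16-8).astype(np.int32)],255,shift=4)
    return m
def lift(xy,z): return np.c_[xy,np.full(len(xy),z)]
def nestmask(f,n,p,shape,wrist):
    a=paint(f,[lift(tf(q,p),.011) for q in NEST[n]],shape,wrist); b=paint(f,[lift(tf(q,p),.023) for q in NEST[n]],shape,wrist)
    return cv2.resize(a&b,shape[::-1],interpolation=cv2.INTER_AREA)
def fit(mask,render,p0):
    from scipy.optimize import minimize
    M=cv2.GaussianBlur(mask.astype(np.float32)*255,(0,0),1.2)
    c=lambda p:float((np.abs(cv2.GaussianBlur(render(p).astype(np.float32),(0,0),1.2)-M)).sum()/ M.sum())
    r=None
    for d in (.015,.004):
        p=p0 if r is None else r.x
        s=np.array([p]+[p+np.array(e) for e in((d,0,0),(0,d,0),(0,0,12*d))])
        r=minimize(c,p,method="Nelder-Mead",options=dict(initial_simplex=s,xatol=1e-4,fatol=1e-4,maxiter=120))
    return r.x,r.fun
E
python3 - <<'E'
from h import *
f=dict(np.load("w0.npz")); img=f["image"].astype(int); pale=(img[...,2]>120)&(img[...,2]-img[...,0]>18)
pale[:95]=0;pale[222:]=0
for n,(u0,u1),p0 in [("stubby",(168,234),[.63,.2,0]),("crimper",(236,314),[.64,.09,0]),("long",(320,394),[.64,-.02,np.pi]),("meter",(398,464),[.64,-.13,0])]:
    m=pale.copy(); m[:,:u0]=0; m[:,u1:]=0
    p,c=fit(m,lambda p:nestmask(f,n,p,m.shape,True),np.array(p0)); print(n,m.sum(),p.round(4),round(c,3))
W=cloud(f,True); print(np.nanmedian(W[pale][:,2]))
E
```

```text
stubby 2061 [0.6238 0.2108 0.0481] 0.047
crimper 5264 [0.6287 0.0968 0.0472] 0.058
long 3343 [ 0.6335 -0.016   3.1809] 0.063
meter 3971 [ 0.638  -0.1297  0.0442] 0.026
0.010371063664798926
```

The recess fits agree with each other: pitch 113.8 mm, yaw about 0.045. Now one look at the tools, with the wrist turned round.

Run:
```python
from plant import robot
from h import *
robot.goto([.56,.02,.33],[np.pi,0,np.pi]); f=robot.grab_frame("wrist"); np.savez("w1.npz",**f); cv2.imwrite("pics/w1.png",f["image"][:,:,::-1])
print(-f["R"].T@f["t"],robot.sense()["t"])
for n,p in dict(long=[.417,-.09,.015],stubby=[.422,.1,.015],meter=[.48,.34,.015],crimp=[.465,-.3,.01]).items(): print(n,project(f,np.array(p),True).round())
```

```text
[0.49452242 0.01919018 0.4530908 ] 5.45
long [242.  66.]
stubby [376.  68.]
meter [517. 120.]
crimp [123. 111.]
```

View pics/w1.png

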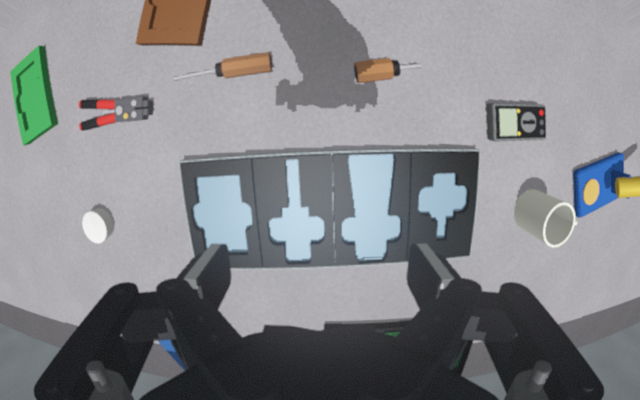

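The view shows all four tools unoccluded: long handle (245,66), stubby handle (375,70), meter (517,121), crimper head (133,108) with handles to the left. Now I'll fit them.

```bash
cat >> h.py <<'E'
def slices(n):
    o=lambda x0,x1,w:[(z*w,R_(x0,x1,w*k)) for z,k in((.0,.414),(.293,1),(.707,1),(1,.414))]
    return dict(long=o(-75,-7,28),stubby=o(-48,2,30),
      meter=[(z,R_(-57,57,60)) for z in(0,9,18,28)],
      crimper=[(z,q) for z in(3,10,17) for q in(R_(10,68,38),R_(60,78,24),np.array([[-78,-28],[10,-19],[10,19],[-78,28]]))])[n]
def hull(m):
    k=cv2.convexHull(np.argwhere(m)[:,::-1].astype(np.int32).reshape(-1,1,2)); o=np.zeros_like(m,np.uint8); cv2.fillConvexPoly(o,k,255); return o
def toolmask(f,n,p,shape,wrist,z0=0):
    a=paint(f,[lift(tf(q,p),z0+z/1000) for z,q in slices(n)],shape,wrist)
    if n=="crimper": a=hull(a)
    return cv2.resize(a,shape[::-1],interpolation=cv2.INTER_AREA)
def seg(img,n,box):
    hsv=cv2.cvtColor(img,cv2.COLOR_RGB2HSV).astype(int); u0,u1,v0,v1=box
    if n in("long","stubby"): m=(hsv[...,1]>90)&(hsv[...,0]<25)&(hsv[...,2]>50)
    else:
        bg=np.median(img[v0:v1,u0:u1].reshape(-1,3),0); d=np.abs(img.astype(int)-bg).max(-1); m=d>45
    o=np.zeros(m.shape,np.uint8); o[v0:v1,u0:u1]=m[v0:v1,u0:u1]
    k,l,s,_=cv2.connectedComponentsWithStats(cv2.morphologyEx(o,cv2.MORPH_CLOSE,np.ones((3,3),np.uint8)))
    o=(l==1+np.argmax(s[1:,4])).astype(np.uint8)
    return (hull(o)>0).astype(np.uint8)
E
python3 - <<'E'
from h import *
h=np.pi/2
f=dict(np.load("w1.npz")); vis=f["image"].copy()
for n,b,p0 in [("long",(165,285,40,95),[.417,-.1,-h]),("stubby",(340,430,45,95),[.422,.1,h]),("meter",(478,560,92,150),[.482,.34,h]),("crimper",(70,162,85,140),[.465,-.32,h])]:
    m=seg(f["image"],n,b); p,c=fit(m,lambda p:toolmask(f,n,p,m.shape,True),np.array(p0)); print(n,m.sum(),p.round(4),round(c,3))
    for mm,col in((m,(255,255,0)),((toolmask(f,n,p,m.shape,True)>127).astype(np.uint8),(0,255,0))):
        cv2.drawContours(vis,cv2.findContours(mm,0,1)[0],-1,col,1)
    if n in("long","stubby"):
        L=75 if n=="long" else 48
        for x in(0,L): u,v=project(f,lift(tf(np.array([[x,0]]),p),.015),True)[0]; cv2.circle(vis,(int(u),int(v)),1,(255,0,255),-1)
for n,p in dict(long=[.6335,-.016,3.1865],crimper=[.6287,.0968,.045]).items():
    m=nestmask(f,n,np.array(p),vis.shape[:2],True)>127; cv2.drawContours(vis,cv2.findContours(m.astype(np.uint8),0,1)[0],-1,(255,0,0),1)
cv2.imwrite("pics/fit.png",cv2.resize(vis[30:275,60:570,::-1],None,fx=1.56,fy=1.56))
E
```

```text
long 920 [ 0.4197 -0.1249 -1.4539] 0.095
stubby 782 [0.4199 0.1194 1.7797] 0.06
meter 2331 [0.4794 0.3418 1.6708] 0.08
crimper 2148 [ 0.4612 -0.3204  1.5583] 0.043
```

View pics/fit.png

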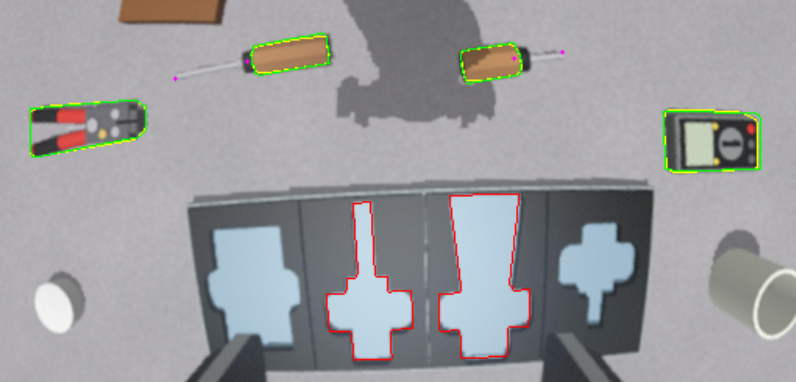

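The fits match the outlines, with driver tips and lengths agreeing. I'll write a pick-and-place helper and start with the long driver.

```bash
cat > pp.py <<'E'
from plant import robot
from h import *
N=dict(stubby=[.6238,.2108,.045],crimper=[.6287,.0968,.045],long=[.6335,-.016,.045+np.pi],meter=[.638,-.1297,.045])
# grip x, release opening, width, strength, flip of the gripper against the tool's x
G=dict(long=(-.026,.48,28,40,np.pi),stubby=(-.012,.50,30,40,0),crimper=(.030,.60,38,70,0),meter=(0,.77,60,60,0))
def xy(p,gx): return np.array(p[:2])+gx*np.array([np.cos(p[2]),np.sin(p[2])])
def pick(n,p,z=.022):
    gx,_,w,F,fl=G[n]; c=xy(p,gx); o=[np.pi,0,(p[2]+fl+np.pi)%(2*np.pi)-np.pi]
    robot.grip(1.0); robot.goto([*c,.11],o); robot.move_straight([*c,z],.12); robot.grip(0.0,F)
    s=robot.sense(); print(n,"width",round(s["opening"]*85,1),"want",w,"F",s["gripper_force"].round(1),"tcp",s["tcp_pos"].round(4))
    robot.move_straight([*c,.16],.2); s=robot.sense(); print("lifted, opening",round(s["opening"]*85,1),"wf",s["wrist_force"].round(2),"t",s["t"])
def place(n,z=.022,dx=(0,0)):
    gx,ro,w,F,fl=G[n]; t=N[n]; c=xy(t,gx)+dx; o=[np.pi,0,(t[2]+fl+np.pi)%(2*np.pi)-np.pi]
    robot.goto([*c,.13],o); robot.move_straight([*c,z+.026],.12)
    hit=robot.move_straight([*c,z+.009],.04,contact_N=6); s=robot.sense(); print("placed hit",hit,"tcp",s["tcp_pos"].round(4),"nominal z",z+.011,"wf",s["wrist_force"].round(1))
    robot.grip(ro); robot.move_straight([*c,.14],.15); print("t",robot.sense()["t"])
E
python3 - <<'E'
from pp import *
pick("long",[.4197,-.1249,-1.4539])
f=robot.grab_frame("wrist"); cv2.imwrite("pics/held.png",f["image"][:,:,::-1])
E
```

```text
Traceback (most recent call last):
  File "pp.py", line 10, in pick
    s=robot.sense(); print(n,"width",round(s["opening"]*85,1),"want",w,"F",s["gripper_force"].round(1),"tcp",s["tcp_pos"].round(4))
                                                                           ^^^^^^^^^^^^^^^^^^^^^^^^
AttributeError: 'float' object has no attribute 'round'
```

```bash
sed -i 's/s\["gripper_force"\].round(1)/s["gripper_force"]/' pp.py
python3 - <<'E'
from pp import *
s=robot.sense(); print(s["opening"]*85,s["gripper_force"],s["tcp_pos"],s["wrist_force"])
robot.move_straight([*s["tcp_pos"][:2],.16],.2); s=robot.sense(); print("lifted",s["opening"]*85,s["wrist_force"],s["t"])
place("long")
f=robot.grab_frame("wrist"); cv2.imwrite("pics/p1.png",f["image"][:,:,::-1]); np.savez("p1.npz",**f)
E
```

```text
26.61024282234854 39.165810104459524 [ 0.41685661 -0.09920924  0.02243629] [-0.83087216  0.03822646  4.78818806]
lifted 27.026851897132275 [ 0.3734753  -0.11366777 -0.90735422] 9.0583
placed hit True tcp [ 0.6599 -0.015   0.0334] nominal z 0.033 wf [ 0.2 -0.9  4.8]
t 12.9667
```

View pics/p1.png

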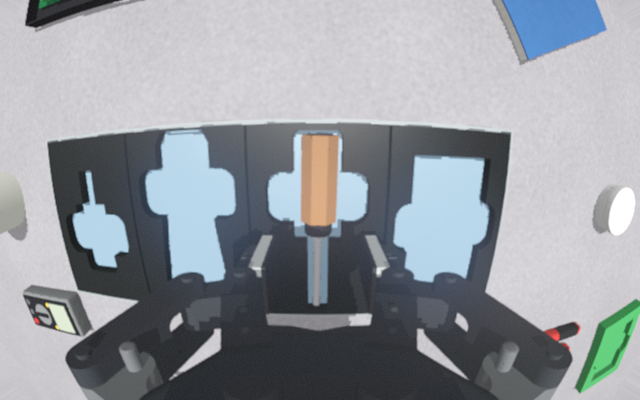

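The long driver lies centred in its recess, with the handle at (318,180) and the shaft in its slot. Next are the stubby and the crimper.

Run:
```python
from pp import *
pick("stubby",[.4199,.1194,1.7797]); place("stubby")
pick("crimper",[.4612,-.3204,1.5583]); place("crimper")
robot.goto([.56,.02,.33],[np.pi,0,0])
f=robot.grab_frame("wrist"); cv2.imwrite("pics/p2.png",f["image"][:,:,::-1]); np.savez("p2.npz",**f)
```

```text
stubby width 29.1 want 30 F 39.088710537180305 tcp [0.4226 0.1076 0.0225]
lifted, opening 29.2 wf [ 0.62  0.04 -1.82] t 16.8833
placed hit True tcp [0.6121 0.2106 0.0334] nominal z 0.033 wf [-0.4  0.1  5.6]
t 20.725
crimper width 36.2 want 38 F 72.04184174537659 tcp [ 0.4625 -0.2907  0.023 ]
lifted, opening 36.3 wf [ 0.54 -1.48 -3.03] t 25.35
placed hit True tcp [0.6591 0.0982 0.034 ] nominal z 0.033 wf [-1.1  0.4  4.6]
t 29.5417
```

View pics/p2.png

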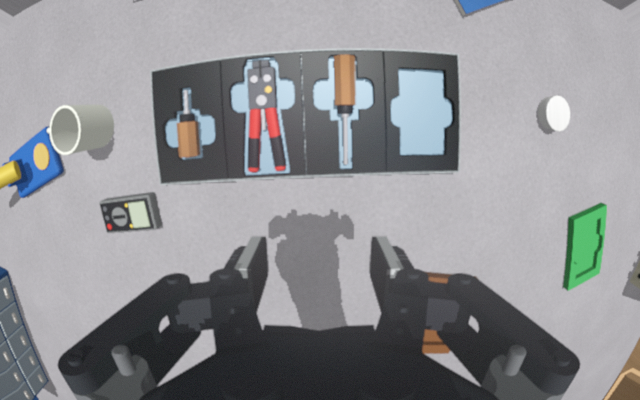

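All three tools lie in their recesses: stubby (187,135), crimper (263,120), long (345,110). Only the meter is left.

Run:
```python
from pp import *
pick("meter",[.4794,.3418,1.6708]); place("meter")
robot.goto([.56,.04,.33],[np.pi,0,0])
f=robot.grab_frame("wrist"); cv2.imwrite("pics/p3.png",f["image"][:,:,::-1]); np.savez("p3.npz",**f)
for n,b in dict(long=(325,365,45,120),stubby=(165,210,100,165)).items():
    p0=np.array(N[n]); m=seg(f["image"],n,b)
    p,c=fit(m,lambda p:toolmask(f,n,p,m.shape,True,.011),p0); print(n,(p-p0).round(4),round(c,3))
W=cloud(f,True)
for n,pts in dict(crimper=[(60,0),(30,0),(15,0),(-50,20),(-50,-20)],meter=[(45,25),(45,-25),(-45,25),(-45,-25)]).items():
    for q in pts:
        u,v=project(f,lift(tf(np.array([q]),N[n]),.035),True)[0]; print(n,q,np.nanmedian(W[int(v)-2:int(v)+3,int(u)-2:int(u)+3,2]).round(4))
```

```text
meter width 58.2 want 60 F 66.29194736480713 tcp [0.4802 0.3425 0.0234]
lifted, opening 58.3 wf [ 0.71 -1.36 -2.48] t 34.5
placed hit True tcp [ 0.6386 -0.1299  0.0344] nominal z 0.033 wf [ 0.9 -0.5  3.4]
t 38.6333
long [ 0.0032 -0.0013  0.0101] 0.223
stubby [ 0.0012 -0.0002 -0.0162] 0.111
crimper (60, 0) 0.0304
crimper (30, 0) 0.0307
crimper (15, 0) 0.0313
crimper (-50, 20) 0.0295
crimper (-50, -20) 0.0304
meter (45, 25) 0.036
meter (45, -25) 0.0386
meter (-45, 25) 0.0362
meter (-45, -25) 0.0379
```

View pics/p3.png

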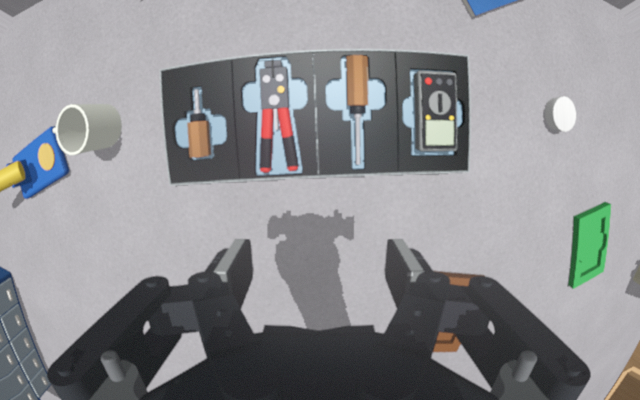

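The meter sits flat in its recess at (436,112), top at about 0.037 m against 0.039 expected. The crimper top is at about 0.030 against 0.031. The drivers are within 4 mm, and the tin and mug haven't been touched. I'm handing in.

```bash
python3 -c "
from plant import robot
print(robot.close_job(), robot.sense()['t'])"
```

```text
the job is handed in; nothing more can be done
the job is handed in; nothing more can be done
```

I put all four tools in their own recesses and handed the job in after about 41 s. The last look showed them lying fully down, with the flux tin and mug where they stood; the hand-in gave no verdict.

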